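# Load the keyed battery into the work lamp and switch it on

## Robot

A 7-joint arm with a two-finger parallel gripper is mounted at the origin on the work surface. World frame = base frame: x ahead of the robot, y to its left, z up, the work surface at z = 0. Lengths are in m, angles in rad, forces in N, time in s.
With the tool pointing down it reaches from about 0.4 to 0.85 m from the base axis. Payload 10.4 kg.
Tool frame: the origin (TCP) lies at the centre of the arm's flange, where the gripper is bolted on; the fingertips stand 182 mm ahead of it and the grasp point (between the pads) lies 164 mm ahead of it; x points along the fingers, z is the direction in which the jaws open and shut, and the axes are right-handed (so a half turn about x gives the same grasp; the last joint's range is limited). The gripper opens to 87 mm and grips with 3 to 60 N. Pads are 19 mm wide; open, the fingers measure 117 mm over their backs; the gripper's body (75 mm by 190 mm) begins 51 mm behind the grasp point.
Start: joints at [1.242, 0.332, -0.065, 1.46, 0.022, 1.35, -0.088], TCP at [0.188, -0.596, 0.405] pointing down, gripper open.
Joint ranges: [-2.6, 2.6], [-0.5, 2.12], [-1.47, 1.34], [0.16, 2.42], [-1.27, 4.41], [0.06, 2.06], [-2.6, 2.6]. Speed limits (rad/s): [2.22, 2.22, 2.79, 2.79, 3.14, 3.14, 3.14].

## Interface

Orientations are given as a rotation vector (axis times angle).
In Python, from station import r gives the robot as it stands.
- The arm moves only by the tool drive_tool, never from a script. Its argument "motion" is a list of rows, each an object of numbers: "x", "y", "z": the shift along the tool's x, y, z in m; "rx", "ry", "rz": the turn, a rotation vector about the tool's x, y, z in rad; "jaw": the closure, from -1 (fully open) to 1 (shut). A call has exactly 5 rows; each row shifts and turns the commanded pose from where the row before left it, along the tool's axes as they then stand; what a row does not reach is not made up. A row lasts 1/10 s, in which the tool goes at most 50 mm and 8.59 degrees, less where a joint would pass 70% of its speed; a pose out of reach is approached as far as the arm can. A call is refused whole if a number of a shift passes 0.05 or a number of a turn 0.15, either way. A call with a gripper value outside its range is refused whole. The fingers move at their own pace and stop on an object; the grip force is fixed at half the most. Time passes only in rows, so rows that do not move let the fingers close, or fill a call up. It gives the time, the measured TCP pose, the force and the opening at its end, in the units of the state.
- r.observe(): the state, without advancing time (a new reading comes with each control period).
- r.get_image(name): name is "scene" or "top"; returns (picture, depth): 384x512x3 uint8, blue, green, red; 384x512 float32, m along the optical axis (not along the pixel's ray), 0 where there is no reading.
- r.camera_info(name): a dict with "camera_matrix" (3x3 intrinsics, pixels), "pose" (4x4, takes a point from camera to world coordinates). Camera axes: x right, y up, looking along -z (the intrinsics and any distortion apply to the point x, -y, -z); pixel columns grow to the right and rows downward; lengths in m; the calibration is good to about 2 mm. A picture is of the moment at which its call begins. camera_info takes no time and is no camera call.
- r.close_job(): hands the job in, once; it reports no verdict.
Trained networks look in the newest picture that a camera, given by its name, has taken for a name from the list of things; names that differ only in an ending like _2 or _b are one class to them, and where a whole thing is asked for, a point or a joint stands for the part that bears it (a point fixed in the world has none). Each returns a list of dicts, best first, with "score" (0 to 1); they miss things now and then, are a little off and sometimes report something else, mostly with a low value. They report only what shows in the picture. A call takes as long as a camera call. They do not tell look-alikes from the thing itself.
- r.silhouettes(camera, label): "pixels" (384x512 bool, what is visible of it) and "point" ([column, row] in pixels, amid what is visible of it).
- r.landmark_of(camera, label): "point" ([column, row] in pixels: a listed point, or the origin of a listed thing).
The state is a dict: "t": time; "q": joint angles; "dq": joint speeds; "tau": joint torques, N m; "eef_pos": TCP position; "orientation": TCP orientation; "wrist_force": force on the tool from outside, world axes, zero at the start; "moment": the same for the moment, N m; "finger_gap": finger opening in m.
Only numpy, scipy, OpenCV 4.12 (cv2) and the standard library are available. Lean on these libraries where they do the work, as an engineer would, in place of code of your own. Each camera call takes 0.05 s, during which the arm holds its last target. There are 200 camera calls.

## Task

Put the loose battery into the round well of the black work lamp: feel gently for the way round that the hidden key accepts (never press hard), seat it fully home and let go. Then flip the chrome toggle right over to the on side, away from the lamp's front, and leave the other things on the desk where they are.

Things in the scene. Friction and masses are not known exactly. Their poses are not given: they have to be found in the camera images.
- lamp: black battery work lamp, a block 110 mm (its x) by 180 mm (y) by 85 mm high, fixed to the desk. Origin: centre of its underside; the round lens is on its -x face, its front. In the flat top are a round open battery well, 50 mm to the -y side, and the toggle switch, 50 mm to the +y side (black base 70 x 50 mm, 25 mm high). Over 45 N between battery and lamp, even as a brief knock, damages it
- well_mouth (a point): centre of the well's mouth in the lamp's top, 85 mm above the desk, axes as the lamp's. The well is straight, 46 mm across, 45 mm deep. In it one black key, a rib 7 mm wide, stands 9 mm out from the wall, its top 20 mm below the mouth. The key is clamped at an unknown angle: somewhere within 55 degrees either side of the direction from the well's centre to the lamp's front (-x)
- well_floor (a point): centre of the well's floor, 40 mm above the desk, axes as the lamp's; the battery's origin comes here when fully home. The key's top is 25 mm above this floor. The key can be pressed down on a spring: 2.4 N starts it, 0.6 N more per mm, a hard stop after 10 mm (8.4 N), still 15 mm above the floor. Met by the battery's notch it springs back up at once
- battery: loose black and grey battery, 0.15 to 0.3 kg, standing: round, 44 mm across (lowest 5 mm 41 mm), 65 mm tall; on top a grey grip fin 32 mm long (its x), 14 mm thick (its y), up to 91 mm. Origin: centre of its underside. One notch, 11 mm wide, 30 mm high, 9 mm deep, in the foot on its -x side, under the orange marks. It passes the key only when the notch meets it within about 5 degrees
- toggle (a joint): the chrome toggle lever: 0 rad is off (leaning to the lamp's -x, its front), 1.0 rad is on (leaning to the lamp's +x). It starts at 0 to 0.12, turns about the lamp's y axis, stays where it is left; about 1.5 N at the ball moves it
- toggle_tip (a point): centre of the lever's chrome ball, 26 mm across, 45 mm from the pivot, which is 107 mm above the desk over the lamp's point x = 0, y = +50 mm
- screw_tub: clear round tub of screws with a white cap, 52 mm across, 60 mm tall; not part of the job. Origin: centre of its underside
- bit_case: yellow plastic drill bit case, 80 x 120 x 28 mm, lying flat; not part of the job. Origin: centre of its underside
- door_hinge: stainless door hinge opened flat, 58 x 70 mm, 8 mm high at its knuckle; not part of the job. Origin: centre of its underside
- dowel: wooden dowel, 12 mm thick, 100 mm long along its own y, lying; it rolls easily; not part of the job. Origin: centre of its underside
- screwdriver: orange-handled screwdriver lying along its own x; not part of the job. Origin: centre of its underside
- tape_measure: yellow tape measure, 65 x 35 mm, 60 mm high; not part of the job. Origin: centre of its underside
- glue: small glue bottle with a red cap, 44 mm across, 110 mm tall; not part of the job. Origin: centre of its underside
Things that resemble listed ones, but are neither listed nor needed, are in the scene too. What is shaped like the battery but blue or purple is not meant.

How it is judged:
By the outcome, as a careful person would: the job done as asked, in the order asked, and still so for the second after the job is handed in, with the robot touching nothing.
It also fails if it takes over 67 s, if anything falls off the work surface, if the arm or the gripper's body presses on something with over 40 N, if the wrist force passes 120 N, or if a joint passes its speed limit or range.

## Working session

There is one attempt and no reset: what is moved stays moved. The work goes in short steps, Python scripts to look and compute and a tool call to move; the robot and the scene stay as the last step left them, time stands still between calls to the robot, and variables do not carry over. Pictures are saved under pics/ and viewed, about 8 in all and at most 12, crops included, and the job is handed in when it is done.

Besides the shell and the picture viewer there is one more tool, called after "Call:" as a command line: name --argument value ..., lists and objects as JSON in quotes. drive_tool: Moves the arm, as the interface text tells. Its arguments: {"type":"object","properties":{"motion":{"type":"array","items":{"type":"object","properties":{"x":{"type":"number"},"y":{"type":"number"},"z":{"type":"number"},"rx":{"type":"number"},"ry":{"type":"number"},"rz":{"type":"number"},"jaw":{"type":"number"}}}}},"required":["motion"]}

```bash
ls; mkdir -p pics; cat > h.py <<'E'
import numpy as np, cv2
from scipy.spatial.transform import Rotation as R
from station import r
def px2w(cam,uv,depth=None,z=None):
    ci=r.camera_info(cam);K=np.array(ci["camera_matrix"]);T=np.array(ci["pose"])
    d=np.linalg.inv(K)@np.array([uv[0],uv[1],1.0]);d=np.array([d[0],-d[1],-d[2]])
    if depth is not None: return T[:3,:3]@(d*depth)+T[:3,3]
    w=T[:3,:3]@d; return T[:3,3]+w*(z-T[2,3])/w[2]
def cloud(cam,depth):
    ci=r.camera_info(cam);K=np.array(ci["camera_matrix"]);T=np.array(ci["pose"])
    v,u=np.indices(depth.shape); X=(u-K[0,2])/K[0,0]*depth;Y=(v-K[1,2])/K[1,1]*depth
    return np.stack([X,-Y,-depth],-1)@T[:3,:3].T+T[:3,3]
E
python3 - <<'E'
from h import *
for c in("scene","top"):
    im,d=r.get_image(c); cv2.imwrite(f"pics/{c}0.png",im); np.save(f"pics/{c}0.npy",d)
    ci=r.camera_info(c);print({k:(np.round(v,3).tolist() if not isinstance(v,str) else v) for k,v in ci.items()})
    for n in("lamp","well_mouth","battery","toggle_tip","screw_tub","glue","tape_measure"):
        for e in r.landmark_of(c,n)[:3]:
            print(c,n,np.round(e["score"],2),np.round(e["point"],1))
s=r.observe();print({k:np.round(v,3).tolist() for k,v in s.items()})
E
```

```text
pics
{'camera_matrix': [[355.435, 0.0, 256.824], [0.0, 355.435, 191.45], [0.0, 0.0, 1.0]], 'pose': [[-0.791, -0.393, 0.469, 1.039], [0.612, -0.528, 0.589, 0.633], [0.016, 0.753, 0.658, 0.832], [0.0, 0.0, 0.0, 1.0]]}
scene lamp 0.93 [246.4 242.2]
scene well_mouth 0.72 [234.8 214.5]
scene well_mouth 0.4 [345.9 262.6]
scene battery 0.89 [327.5 268.3]
scene battery 0.84 [364.3 248.2]
scene battery 0.75 [378.1 278.9]
scene toggle_tip 0.48 [265.5 215.3]
scene screw_tub 0.73 [234.7 173.5]
scene tape_measure 0.89 [169.  180.9]
{'camera_matrix': [[369.822, 0.0, 248.734], [0.0, 369.822, 188.131], [0.0, 0.0, 1.0]], 'pose': [[0.009, 0.982, -0.191, 0.322], [-1.0, 0.011, 0.005, 0.031], [0.007, 0.191, 0.982, 1.025], [0.0, 0.0, 0.0, 1.0]]}
top lamp 0.9 [238.2 152.4]
top lamp 0.26 [207.5 223.1]
top well_mouth 0.37 [220.  147.9]
top battery 0.89 [148.7 221.5]
top battery 0.8 [162.  197.9]
top battery 0.75 [149.5 251.6]
top toggle_tip 0.6 [218.2 153.4]
top screw_tub 0.72 [291.9 208.7]
top screw_tub 0.67 [353.4 208.7]
top glue 0.75 [145.  137.3]
top tape_measure 0.71 [380.  143.6]
{'t': 0.8, 'q': [1.242, 0.332, -0.065, 1.46, 0.022, 1.35, -0.089], 'dq': [-0.0, -0.0, -0.0, 0.001, -0.001, -0.001, -0.001], 'tau': [-0.0, -62.298, 0.024, -39.01, -0.061, 0.031, 0.0], 'eef_pos': [0.188, -0.596, 0.405], 'orientation': [0.981, 1.338, -0.981], 'wrist_force': [-0.284, -0.384, -0.381], 'moment': [-0.008, 0.042, -0.001], 'finger_gap': 0.087}
```

```bash
python3 - <<'E'
import cv2,numpy as np
a=cv2.imread("pics/scene0.png");b=cv2.imread("pics/top0.png")
cv2.imwrite("pics/top0c.png",cv2.resize(b[80:300,90:420],(800,533),interpolation=cv2.INTER_CUBIC))
cv2.imwrite("pics/scene0c.png",cv2.resize(a[130:330,150:420],(800,593),interpolation=cv2.INTER_CUBIC))
E
```

```text
(no output)
```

View pics/top0c.png

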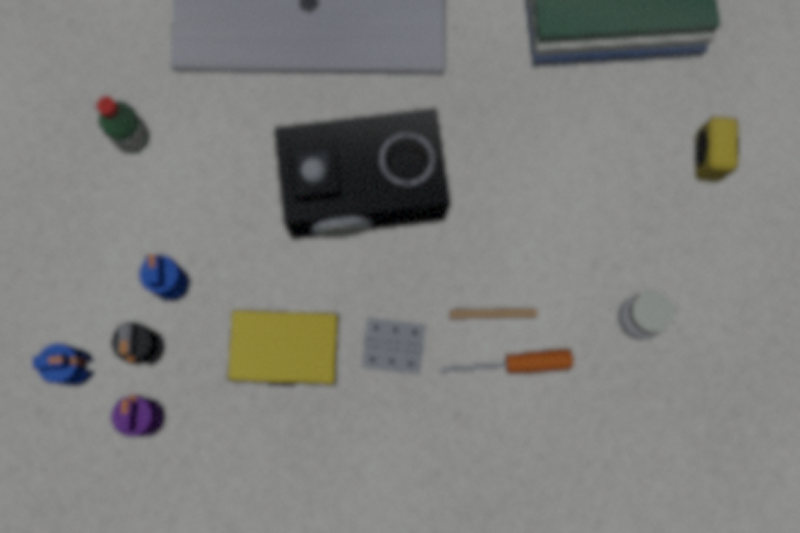

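View pics/scene0c.png

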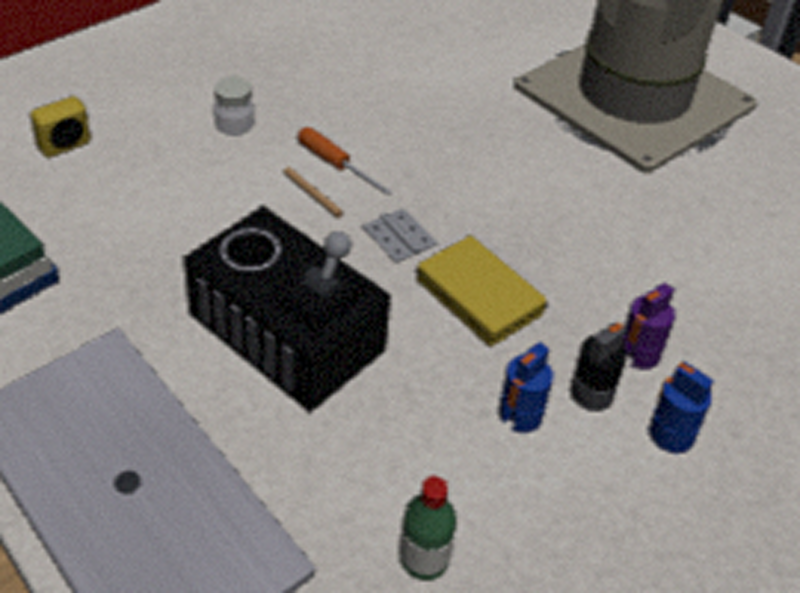

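Top crop: the lamp is at about (362,170), with the well ring at (407,158) and the toggle ball at (313,168). The black and grey battery is at (135,343), with blue and purple look-alikes around it. In the scene crop the battery is at (600,365), with orange marks on the fin end at (616,330). Next I'll measure poses from the depth clouds.

```bash
python3 - <<'E'
from h import *
P=[];C=[]
for c in("scene","top"):
    im=cv2.imread(f"pics/{c}0.png");d=np.load(f"pics/{c}0.npy");p=cloud(c,d)
    m=d>0; print(c,"table z",np.round(np.percentile(p[m][:,2],[10,50]),4))
    q=p[m];col=im[m].astype(int)
    # lamp top
    s=(abs(q[:,2]-.085)<.004)&(q[:,0]>.3)&(q[:,0]<.65)&(abs(q[:,1])<.25)
    rect=cv2.minAreaRect((q[s][:,:2]*1000).astype(np.float32)); print(c,"lamp top rect",np.round(rect[0],1),np.round(rect[1],1),rect[2],s.sum())
    b=px2w(c,(145.7,221.5),z=.08) if c=="top" else px2w(c,(150+600/2.963,130+350/2.963),z=.06)
    print("bat guess",b)
    n=(np.hypot(q[:,0]-b[0],q[:,1]-b[1])<.045)
    for lo,hi in((.02,.06),(.06,.07),(.075,.1)):
        k=n&(q[:,2]>lo)&(q[:,2]<hi); print(lo,k.sum(),np.round(q[k].mean(0),4) if k.any() else '')
        if lo==.075: print(np.round(np.c_[q[k]*1000,col[k]]).astype(int).tolist())
    org=n&(col[:,2]>col[:,0]+45)&(col[:,2]>col[:,1]+25); print("orange",np.round(np.c_[q[org]*1000,col[org]]).astype(int).tolist())
    # toggle ball
    t=(q[:,2]>.13)&(q[:,2]<.18)&(q[:,0]>.35)&(q[:,0]<.6)&(abs(q[:,1])<.2)
    print("ball",t.sum(),np.round(q[t].mean(0),4),np.round(q[t].max(0),4),np.round(q[t].min(0),4))
print(px2w("top",(257.9,145.2),z=.085),px2w("scene",(150+250/2.963,130+249/2.963),z=.085))
E
```

```text
scene table z [-7.462e-01 -2.000e-04]
scene lamp top rect [609.2  50.6] [103.3 183.4] 6.6709885597229 802
bat guess [0.42041514 0.29315342 0.06      ]
0.02 146 [0.4367 0.3041 0.0401]
0.06 100 [0.4285 0.3005 0.0645]
0.075 78 [0.4257 0.2977 0.0871]
[[411, 290, 90, 91, 90, 98], [411, 293, 92, 64, 75, 108], [408, 294, 91, 52, 85, 146], [405, 296, 90, 81, 110, 158], [419, 290, 90, 131, 134, 134], [418, 292, 92, 80, 91, 114], [414, 293, 90, 41, 73, 140], [413, 295, 91, 31, 78, 154], [410, 296, 90, 23, 68, 151], [410, 299, 93, 51, 78, 131], [424, 291, 91, 86, 87, 87], [421, 292, 89, 80, 75, 74], [423, 295, 94, 56, 62, 84], [418, 296, 91, 34, 68, 132], [416, 297, 91, 44, 80, 149], [415, 300, 93, 51, 74, 119], [410, 300, 89, 70, 75, 89], [408, 302, 89, 70, 65, 62], [433, 291, 93, 117, 117, 120], [428, 291, 89, 94, 88, 90], [427, 293, 90, 70, 67, 67], [426, 295, 92, 79, 71, 71], [421, 295, 88, 74, 71, 72], [419, 297, 89, 71, 68, 80], [419, 300, 91, 76, 74, 78], [418, 302, 93, 80, 73, 78], [414, 303, 91, 66, 63, 60], [406, 301, 83, 48, 42, 42], [437, 291, 92, 78, 77, 78], [436, 293, 92, 79, 74,
[... 4433 characters left out ...]
], [403, 301, 94, 66, 70, 82], [403, 299, 93, 56, 69, 87], [403, 296, 95, 49, 63, 85], [403, 294, 91, 49, 61, 81], [404, 292, 88, 44, 52, 71], [404, 292, 80, 36, 42, 59]]
orange [[416, 300, 92, 75, 95, 123], [415, 296, 96, 75, 94, 123], [413, 300, 90, 69, 95, 129], [413, 296, 95, 66, 94, 129], [411, 299, 93, 67, 95, 129], [411, 296, 94, 65, 93, 128], [408, 300, 91, 63, 91, 125], [408, 297, 91, 65, 90, 124], [406, 299, 91, 59, 82, 111], [405, 296, 95, 58, 80, 109], [403, 299, 64, 44, 65, 93], [400, 298, 67, 53, 76, 106], [400, 296, 65, 46, 67, 94]]
ball 85 [0.5836 0.1007 0.1564] [0.5951 0.1129 0.1645] [0.5733 0.0883 0.1464]
[0.62061239 0.00308196 0.085     ] [0.62191646 0.00454873 0.085     ]
```

```bash
python3 - <<'E'
from h import *
s=r.observe();M=R.from_rotvec(s["orientation"]).as_matrix();print("tool axes cols\n",M.round(3))
for c in("scene","top"):
    im=cv2.imread(f"pics/{c}0.png");g=im.max(2).astype(int)
    u0,v0=(257.9,145.2) if c=="top" else (234.4,214)
    v,u=np.indices(g.shape);near=(np.hypot(u-u0,(v-v0)*(1 if c=="top" else 1.3))<14)
    w=near&(g>np.percentile(g[near],72));pts=np.c_[u[w],v[w]].astype(np.float32)
    e=cv2.fitEllipse(pts);print(c,"ring",w.sum(),e,px2w(c,e[0],z=.085).round(4),px2w(c,pts.mean(0),z=.085).round(4))
    d=np.load(f"pics/{c}0.npy");p=cloud(c,d)
    K=(d>0)&(p[...,2]>.086)&(p[...,2]<.1)&(np.hypot(p[...,0]-.42,p[...,1]-.297)<.035)
    q=p[K][:,:2];rc=cv2.minAreaRect((q*1000).astype(np.float32));print("fin",rc,q.mean(0))
    # body top disc
    # lamp top edges: silhouette contour
    sil=r.silhouettes(c,"lamp")[0]["pixels"]
    k=sil&(d>0)&(abs(p[...,2]-.085)<.006);q=p[k];print("lamp rows",np.round(cv2.minAreaRect((q[:,:2]*1000).astype(np.float32))[0:3][0],1),cv2.minAreaRect((q[:,:2]*1000).astype(np.float32))[1:],"z",np.median(q[:,2]))
    for n in("battery",):
        for e in r.silhouettes(c,n)[:4]:
            m=e["pixels"]&(d>0);print(n,np.round(e["score"],2),np.round(e["point"]),p[m].mean(0).round(3), im[m].mean(0).round())
E
```

```text
tool axes cols
 [[ 0.     0.954  0.301]
 [-0.     0.301 -0.954]
 [-1.    -0.     0.   ]]
scene ring 132 ((233.52146911621094, 213.1455841064453), (14.491750717163086, 19.78995132446289), 102.71865844726562) [ 6.218e-01 -1.000e-04  8.500e-02] [ 0.6216 -0.0023  0.085 ]
fin ((421.9869384765625, 296.12841796875), (13.432870864868164, 33.78827667236328), 87.6483383178711) [0.42388814 0.29687174]
lamp rows [616.4  51.4] ((112.45800018310547, 183.93313598632812), 7.491622447967529) z 0.08434474153744109
battery 0.95 [351. 256.] [0.433 0.301 0.049] [39. 39. 41.]
battery 0.91 [378. 268.] [0.41  0.378 0.052] [78. 38. 25.]
battery 0.7 [370. 238.] [0.354 0.298 0.054] [63. 27. 55.]
battery 0.56 [327. 262.] [0.504 0.276 0.051] [86. 48. 38.]
top ring 171 ((257.37939453125, 145.01416015625), (20.376802444458008, 21.264129638671875), 94.14913177490234) [0.6211 0.0045 0.085 ] [0.6225 0.0047 0.085 ]
fin ((418.4407653808594, 298.03167724609375), (13.870855331420898, 31.050952911376953), 88.70584869384766) [0.41853999 0.29729333]Traceback (most recent call last):
  File "<stdin>", line 14, in <module>
IndexError: list index out of range
```

Call:
drive_tool --motion '[{"rx": 0.15, "jaw": 0}, {"rx": 0.15, "jaw": 0}, {"rx": 0.02, "jaw": 0}, {"y": 0.05, "z": -0.02, "jaw": 0}, {"y": 0.05, "z": -0.02, "jaw": 0}]'

```text
invalid input at $.motion[0]: expected keys x, y, z, rx, ry, rz, jaw
```

Call:
drive_tool --motion '[{"y": 0.04, "z": -0.04, "jaw": 0}, {"y": 0.04, "z": -0.04, "jaw": 0}, {"y": 0.04, "z": -0.04, "jaw": 0}, {"y": 0.04, "z": -0.04, "jaw": 0}, {"y": 0.03, "z": -0.045, "jaw": 0}]'

```text
invalid input at $.motion[0]: expected keys x, y, z, rx, ry, rz, jaw
```

Call:
drive_tool --motion '[{"y": 0.03, "z": -0.045, "jaw": 0}, {"z": -0.05, "jaw": 0}, {"z": -0.05, "jaw": 0}, {"z": -0.05, "jaw": 0}, {"z": -0.05, "jaw": 0}]'

```text
invalid input at $.motion[0]: expected keys x, y, z, rx, ry, rz, jaw
```

All seven keys are required in each row.

Call:
drive_tool --motion '[{"x": 0, "y": 0, "z": 0, "rx": 0.15, "ry": 0, "rz": 0, "jaw": 0}, {"x": 0, "y": 0, "z": 0, "rx": 0.15, "ry": 0, "rz": 0, "jaw": 0}, {"x": 0, "y": 0, "z": 0, "rx": 0.02, "ry": 0, "rz": 0, "jaw": 0}, {"x": 0, "y": 0.05, "z": -0.02, "rx": 0, "ry": 0, "rz": 0, "jaw": 0}, {"x": 0, "y": 0.05, "z": -0.02, "rx": 0, "ry": 0, "rz": 0, "jaw": 0}]'

```text
t: 1.45
eef_pos: [0.2812, -0.5604, 0.4049]
orientation: [1.219, 1.202, -1.22]
wrist_force: [0.3, 0.6, -0.2]
finger_gap: 0.0551
```

Call:
drive_tool --motion '[{"x": 0, "y": 0.04, "z": -0.04, "rx": 0, "ry": 0, "rz": 0, "jaw": 0}, {"x": 0, "y": 0.04, "z": -0.04, "rx": 0, "ry": 0, "rz": 0, "jaw": 0}, {"x": 0, "y": 0.04, "z": -0.04, "rx": 0, "ry": 0, "rz": 0, "jaw": 0}, {"x": 0, "y": 0.04, "z": -0.04, "rx": 0, "ry": 0, "rz": 0, "jaw": 0}, {"x": 0, "y": 0.03, "z": -0.04, "rx": 0, "ry": 0, "rz": 0, "jaw": 0}]'

```text
t: 1.95
eef_pos: [0.4569, -0.3797, 0.4049]
orientation: [1.217, 1.204, -1.216]
wrist_force: [0.0, -0.4, -0.0]
finger_gap: 0.0436
```

Call:
drive_tool --motion '[{"x": 0, "y": 0.03, "z": -0.04, "rx": 0, "ry": 0, "rz": 0, "jaw": 0}, {"x": 0, "y": 0, "z": -0.05, "rx": 0, "ry": 0, "rz": 0, "jaw": 0}, {"x": 0, "y": 0, "z": -0.05, "rx": 0, "ry": 0, "rz": 0, "jaw": 0}, {"x": 0, "y": 0, "z": -0.05, "rx": 0, "ry": 0, "rz": 0, "jaw": 0}, {"x": 0, "y": 0, "z": -0.05, "rx": 0, "ry": 0, "rz": 0, "jaw": 0}]'

```text
t: 2.45
eef_pos: [0.4886, -0.1396, 0.4049]
orientation: [1.216, 1.204, -1.217]
wrist_force: [1.0, 0.2, -0.2]
finger_gap: 0.0436
```

Call:
drive_tool --motion '[{"x": 0, "y": 0, "z": -0.05, "rx": 0, "ry": 0, "rz": 0, "jaw": 0}, {"x": 0, "y": 0, "z": -0.05, "rx": 0, "ry": 0, "rz": 0, "jaw": 0}, {"x": 0, "y": 0, "z": -0.05, "rx": 0, "ry": 0, "rz": 0, "jaw": 0}, {"x": 0, "y": 0, "z": -0.05, "rx": 0, "ry": 0, "rz": 0, "jaw": 0}, {"x": 0, "y": -0.01, "z": -0.05, "rx": 0, "ry": 0, "rz": 0, "jaw": 0}]'

```text
t: 2.95
eef_pos: [0.4826, 0.1095, 0.405]
orientation: [1.217, 1.204, -1.216]
wrist_force: [1.0, 0.3, -0.0]
finger_gap: 0.0439
```

Call:
drive_tool --motion '[{"x": 0, "y": -0.02, "z": -0.05, "rx": 0, "ry": 0, "rz": 0, "jaw": 0}, {"x": 0, "y": -0.02, "z": -0.05, "rx": 0, "ry": 0, "rz": 0, "jaw": 0}, {"x": 0, "y": -0.02, "z": -0.05, "rx": 0, "ry": 0, "rz": 0, "jaw": 0}, {"x": 0, "y": 0, "z": -0.02, "rx": 0, "ry": 0, "rz": 0, "jaw": 0}, {"x": 0, "y": 0, "z": 0, "rx": 0, "ry": 0, "rz": 0, "jaw": 0}]'

```text
t: 3.45
eef_pos: [0.4279, 0.2706, 0.4051]
orientation: [1.214, 1.207, -1.212]
wrist_force: [-0.0, -0.2, 0.2]
finger_gap: 0.0438
```

```bash
python3 - <<'E'
from h import *
s=r.observe();M=R.from_rotvec(s["orientation"]).as_matrix();print(np.round(s["eef_pos"],4),M.round(3),np.round(s["q"],3))
ims=[]
for c in("scene","top"):
    im,d=r.get_image(c);cv2.imwrite(f"pics/{c}1.png",im);np.save(f"pics/{c}1.npy",d)
    T=np.array(r.camera_info(c)["pose"]);K=np.array(r.camera_info(c)["camera_matrix"])
    p=T[:3,:3].T@(np.array([.42,.297,.08])-T[:3,3]);u=K[0,0]*p[0]/-p[2]+K[0,2];v=K[1,1]*-p[1]/-p[2]+K[1,2]
    u,v=int(u),int(v);ims.append(cv2.resize(im[max(v-55,0):v+45,max(u-40,0):u+40],(400,500),interpolation=cv2.INTER_CUBIC))
cv2.imwrite("pics/b1.png",np.hstack(ims))
E
```

```text
[0.4279 0.2706 0.4051] [[ 0.     1.    -0.005]
 [ 0.001 -0.005 -1.   ]
 [-1.     0.    -0.001]] [ 0.054  0.132 -0.758  1.736  0.093  1.309 -2.299]
```

View pics/b1.png

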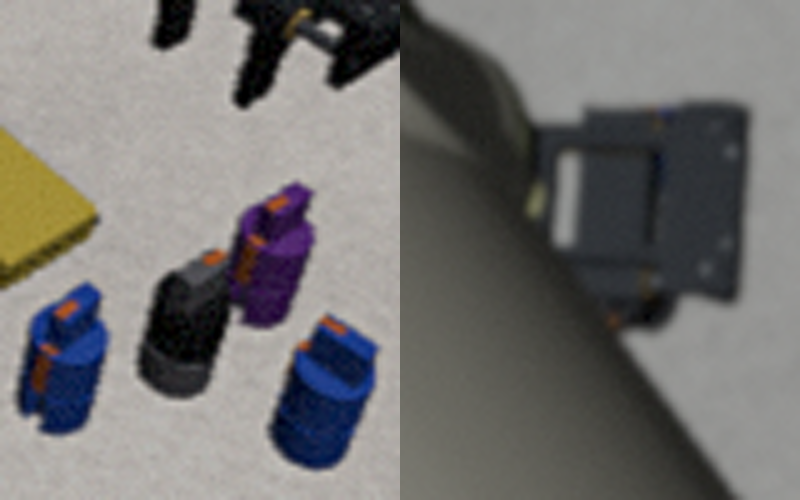

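The view shows the black battery at (185,325) in the left half, with the orange end of its fin at (213,258) pointing to −x, and the gripper hovering behind it. I'm moving over it and going down.

Call:
drive_tool --motion '[{"x": 0, "y": -0.008, "z": -0.0265, "rx": 0.02, "ry": 0, "rz": 0, "jaw": 0}, {"x": 0.03, "y": 0, "z": 0, "rx": 0, "ry": 0, "rz": 0, "jaw": 0}, {"x": 0.04, "y": 0, "z": 0, "rx": 0, "ry": 0, "rz": 0, "jaw": 0}, {"x": 0.03, "y": 0, "z": 0, "rx": 0, "ry": 0, "rz": 0, "jaw": 0}, {"x": 0, "y": 0, "z": 0, "rx": 0, "ry": 0, "rz": 0, "jaw": 0}]'

```text
t: 4.05
eef_pos: [0.4214, 0.2915, 0.3012]
orientation: [1.23, 1.193, -1.241]
wrist_force: [-0.2, -1.0, -0.1]
finger_gap: 0.0436
```

```bash
python3 - <<'E'
from h import *
s=r.observe();print(np.round(s["eef_pos"],4),np.round(s["q"],3))
im,d=r.get_image("scene");cv2.imwrite("pics/s2.png",cv2.resize(im[190:290,310:410],(600,600),interpolation=cv2.INTER_CUBIC))
E
```

```text
[0.4214 0.2915 0.3012] [-0.018  0.258 -0.757  1.848  0.195  1.119 -2.451]
```

View pics/s2.png

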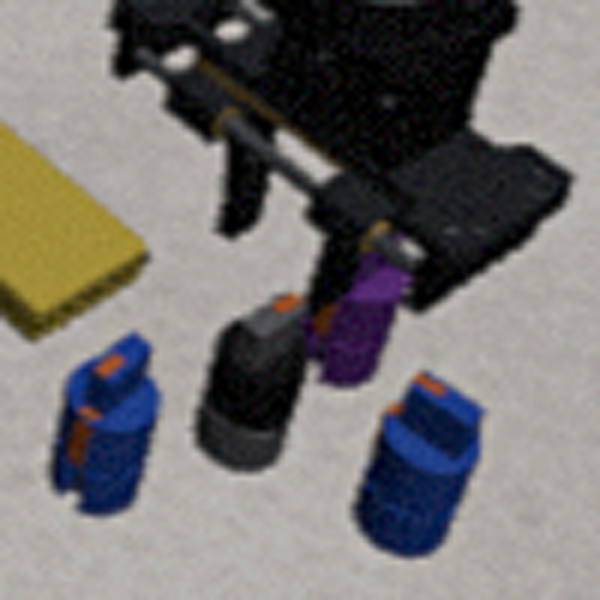

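Call:
drive_tool --motion '[{"x": 0, "y": 0, "z": 0, "rx": -0.15, "ry": 0, "rz": 0, "jaw": 0}, {"x": 0, "y": 0, "z": 0, "rx": -0.15, "ry": 0, "rz": 0, "jaw": 0}, {"x": 0, "y": 0, "z": 0, "rx": -0.15, "ry": 0, "rz": 0, "jaw": 0}, {"x": 0, "y": 0, "z": 0, "rx": -0.15, "ry": 0, "rz": 0, "jaw": 0}, {"x": 0, "y": 0, "z": 0, "rx": -0.15, "ry": 0, "rz": 0, "jaw": 0}]'

```text
t: 4.6
eef_pos: [0.4226, 0.2938, 0.3071]
orientation: [0.665, 1.465, -0.662]
wrist_force: [-0.5, -0.4, -0.2]
finger_gap: 0.0436
```

Call:
drive_tool --motion '[{"x": 0, "y": 0, "z": 0, "rx": -0.15, "ry": 0, "rz": 0, "jaw": 0}, {"x": 0, "y": 0, "z": 0, "rx": -0.15, "ry": 0, "rz": 0, "jaw": 0}, {"x": 0, "y": 0, "z": 0, "rx": -0.15, "ry": 0, "rz": 0, "jaw": 0}, {"x": 0, "y": 0, "z": 0, "rx": -0.15, "ry": 0, "rz": 0, "jaw": 0}, {"x": 0, "y": 0, "z": 0, "rx": -0.15, "ry": 0, "rz": 0, "jaw": 0}]'

```text
t: 5.1
eef_pos: [0.4227, 0.2937, 0.307]
orientation: [0.079, 1.567, -0.078]
wrist_force: [-0.0, -0.3, -0.4]
finger_gap: 0.0432
```

Call:
drive_tool --motion '[{"x": 0, "y": 0, "z": 0, "rx": -0.15, "ry": 0, "rz": 0, "jaw": 0}, {"x": 0, "y": 0, "z": 0, "rx": -0.15, "ry": 0, "rz": 0, "jaw": 0}, {"x": 0, "y": 0, "z": 0, "rx": -0.15, "ry": 0, "rz": 0, "jaw": 0}, {"x": 0, "y": 0, "z": 0, "rx": -0.15, "ry": 0, "rz": 0, "jaw": 0}, {"x": 0, "y": 0, "z": 0, "rx": -0.15, "ry": 0, "rz": 0, "jaw": 0}]'

```text
t: 5.6
eef_pos: [0.4227, 0.2937, 0.3069]
orientation: [-0.51, 1.508, 0.508]
wrist_force: [-1.2, 0.7, -0.1]
finger_gap: 0.0431
```

Call:
drive_tool --motion '[{"x": 0, "y": 0, "z": 0, "rx": -0.15, "ry": 0, "rz": 0, "jaw": 0}, {"x": 0, "y": 0, "z": 0, "rx": -0.15, "ry": 0, "rz": 0, "jaw": 0}, {"x": 0, "y": 0, "z": 0, "rx": -0.15, "ry": 0, "rz": 0, "jaw": 0}, {"x": 0, "y": 0, "z": 0, "rx": -0.15, "ry": 0, "rz": 0, "jaw": 0}, {"x": 0, "y": 0, "z": 0, "rx": -0.14, "ry": 0, "rz": 0, "jaw": 0}]'

```text
t: 6.1
eef_pos: [0.4228, 0.2935, 0.3067]
orientation: [-1.076, 1.288, 1.073]
wrist_force: [0.1, -0.2, 0.3]
finger_gap: 0.0438
```

```bash
python3 - <<'E'
from h import *
s=r.observe();M=R.from_rotvec(s["orientation"]).as_matrix();print(np.round(s["eef_pos"],4),np.round(s["q"],3));print(M.round(3))
E
```

```text
[0.4228 0.2935 0.3067] [ 0.367  0.469 -1.279  1.826  0.483  1.212  0.329]
[[ 0.003 -0.984  0.18 ]
 [-0.     0.18   0.984]
 [-1.    -0.003 -0.   ]]
```

Call:
drive_tool --motion '[{"x": 0, "y": 0, "z": 0, "rx": -0.08, "ry": 0, "rz": 0, "jaw": 0}, {"x": 0, "y": 0, "z": 0, "rx": -0.075, "ry": 0, "rz": 0, "jaw": 0}, {"x": 0, "y": 0.003, "z": 0.004, "rx": 0, "ry": 0, "rz": 0, "jaw": 0}, {"x": 0.03, "y": 0, "z": 0, "rx": 0, "ry": 0, "rz": 0, "jaw": 0}, {"x": 0, "y": 0, "z": 0, "rx": 0, "ry": 0, "rz": 0, "jaw": 0}]'

```text
t: 6.6
eef_pos: [0.4187, 0.2973, 0.2734]
orientation: [-1.186, 1.228, 1.184]
wrist_force: [0.7, -1.5, -0.3]
finger_gap: 0.0435
```

```bash
python3 - <<'E'
from h import *
s=r.observe();M=R.from_rotvec(s["orientation"]).as_matrix();print(np.round(s["eef_pos"],4),np.round(s["q"],3));print(M.round(3))
E
```

```text
[0.4187 0.2973 0.2734] [ 0.336  0.527 -1.265  1.859  0.548  1.172  0.418]
[[-0.002 -0.999  0.033]
 [-0.003  0.033  0.999]
 [-1.     0.001 -0.003]]
```

Call:
drive_tool --motion '[{"x": 0.012, "y": -0.001, "z": 0, "rx": 0, "ry": 0, "rz": 0, "jaw": 0}, {"x": 0.011, "y": 0, "z": 0, "rx": 0, "ry": 0, "rz": 0, "jaw": 0}, {"x": 0, "y": 0, "z": 0, "rx": 0, "ry": 0, "rz": 0, "jaw": 0}, {"x": 0, "y": 0, "z": 0, "rx": 0, "ry": 0, "rz": 0, "jaw": 1}, {"x": 0, "y": 0, "z": 0, "rx": 0, "ry": 0, "rz": 0, "jaw": 1}]'

```text
t: 7.1
eef_pos: [0.4198, 0.2984, 0.2522]
orientation: [-1.186, 1.223, 1.186]
wrist_force: [-2.0, 0.3, 0.8]
finger_gap: 0.0342
```

Call:
drive_tool --motion '[{"x": 0, "y": 0, "z": 0, "rx": 0, "ry": 0, "rz": 0, "jaw": 1}, {"x": 0, "y": 0, "z": 0, "rx": 0, "ry": 0, "rz": 0, "jaw": 1}, {"x": 0, "y": 0, "z": 0, "rx": 0, "ry": 0, "rz": 0, "jaw": 1}, {"x": 0, "y": 0, "z": 0, "rx": 0, "ry": 0, "rz": 0, "jaw": 1}, {"x": 0, "y": 0, "z": 0, "rx": 0, "ry": 0, "rz": 0, "jaw": 1}]'

```text
t: 7.6
eef_pos: [0.4198, 0.2981, 0.2517]
orientation: [-1.187, 1.224, 1.186]
wrist_force: [-0.1, -0.7, 1.3]
finger_gap: 0.0133
```

Call:
drive_tool --motion '[{"x": -0.02, "y": 0, "z": 0, "rx": 0, "ry": 0, "rz": 0, "jaw": 1}, {"x": -0.04, "y": 0, "z": 0, "rx": 0, "ry": 0, "rz": 0, "jaw": 1}, {"x": -0.05, "y": 0, "z": 0, "rx": 0, "ry": 0, "rz": 0, "jaw": 1}, {"x": -0.05, "y": 0, "z": 0, "rx": 0, "ry": 0, "rz": 0, "jaw": 1}, {"x": -0.03, "y": 0, "z": 0, "rx": 0, "ry": 0, "rz": 0, "jaw": 1}]'

```text
t: 8.1
eef_pos: [0.4194, 0.2988, 0.4449]
orientation: [-1.187, 1.221, 1.186]
wrist_force: [0.8, 0.1, -4.5]
finger_gap: 0.0138
```

Call:
drive_tool --motion '[{"x": 0, "y": -0.03, "z": -0.04, "rx": 0, "ry": 0, "rz": 0, "jaw": 1}, {"x": 0, "y": -0.03, "z": -0.04, "rx": 0, "ry": 0, "rz": 0, "jaw": 1}, {"x": 0, "y": -0.03, "z": -0.04, "rx": 0, "ry": 0, "rz": 0, "jaw": 1}, {"x": 0, "y": -0.03, "z": -0.04, "rx": 0, "ry": 0, "rz": 0, "jaw": 1}, {"x": 0, "y": -0.03, "z": -0.04, "rx": 0, "ry": 0, "rz": 0, "jaw": 1}]'

```text
t: 8.6
eef_pos: [0.5643, 0.0916, 0.4414]
orientation: [-1.187, 1.224, 1.186]
wrist_force: [0.8, 0.7, -2.6]
finger_gap: 0.0136
```

Call:
drive_tool --motion '[{"x": 0, "y": -0.025, "z": -0.04, "rx": 0, "ry": 0, "rz": 0, "jaw": 1}, {"x": 0, "y": -0.02, "z": -0.04, "rx": 0, "ry": 0, "rz": 0, "jaw": 1}, {"x": 0, "y": 0, "z": 0, "rx": 0, "ry": 0, "rz": 0, "jaw": 1}, {"x": 0, "y": 0, "z": 0, "rx": 0, "ry": 0, "rz": 0, "jaw": 1}, {"x": 0, "y": 0, "z": 0, "rx": 0, "ry": 0, "rz": 0, "jaw": 1}]'

```text
t: 9.1
eef_pos: [0.6056, 0.0135, 0.4416]
orientation: [-1.187, 1.223, 1.188]
wrist_force: [0.2, 0.4, -2.9]
finger_gap: 0.0137
```

```bash
python3 - <<'E'
from h import *
s=r.observe();M=R.from_rotvec(s["orientation"]).as_matrix();print(np.round(s["eef_pos"],4),np.round(s["q"],3),np.round(s["wrist_force"],2),np.round(s["finger_gap"],4));print(M.round(3))
E
```

```text
[0.6056 0.0135 0.4416] [ 0.769  0.561 -1.256  1.414  0.53   1.541  1.09 ] [ 0.17  0.42 -2.94] 0.0137
[[-0.    -1.     0.029]
 [ 0.     0.029  1.   ]
 [-1.     0.     0.   ]]
```

Call:
drive_tool --motion '[{"x": 0, "y": -0.016, "z": -0.012, "rx": 0, "ry": 0, "rz": 0, "jaw": 1}, {"x": 0.03, "y": 0, "z": 0, "rx": 0, "ry": 0, "rz": 0, "jaw": 1}, {"x": 0.03, "y": 0, "z": 0, "rx": 0, "ry": 0, "rz": 0, "jaw": 1}, {"x": 0.015, "y": 0, "z": 0, "rx": 0, "ry": 0, "rz": 0, "jaw": 1}, {"x": 0, "y": 0, "z": 0, "rx": 0, "ry": 0, "rz": 0, "jaw": 1}]'

```text
t: 9.6
eef_pos: [0.6209, 0.0004, 0.3651]
orientation: [-1.187, 1.225, 1.19]
wrist_force: [0.3, 0.2, -2.7]
finger_gap: 0.0139
```

```bash
python3 - <<'E'
from h import *
s=r.observe();print(np.round(s["eef_pos"],4),np.round(s["wrist_force"],2),np.round(s["moment"],3))
im,d=r.get_image("scene");cv2.imwrite("pics/scene3.png",im);np.save("pics/scene3.npy",d)
im2,d2=r.get_image("top");cv2.imwrite("pics/top3.png",im2);np.save("pics/top3.npy",d2)
a=cv2.resize(im[155:255,190:300],(440,400),interpolation=cv2.INTER_CUBIC);b=cv2.resize(im2[105:195,190:281],(364,400) ,interpolation=cv2.INTER_CUBIC)
cv2.imwrite("pics/c3.png",np.clip(np.hstack([a,b[:,:360]]).astype(float)*1.6,0,255))
for c in("scene","top"):
    for e in r.landmark_of(c,"battery")[:4]: print(c,np.round(e["score"],2),np.round(e["point"],1))
E
```

```text
[6.209e-01 4.000e-04 3.651e-01] [ 0.35  0.24 -2.71] [ 0.101 -0.166  0.023]
scene 0.94 [374.8 277.3]
scene 0.91 [366.1 249.3]
scene 0.8 [229.8 209.2]
scene 0.75 [325.9 267. ]
top 0.76 [256.7 137.3]
top 0.69 [124.9 229. ]
top 0.61 [151.7 248.8]
top 0.55 [161.7 198.6][ WARN:0@1.973] global loadsave.cpp:1063 imwrite_ Unsupported depth image for selected encoder is fallbacked to CV_8U.
```

View pics/c3.png

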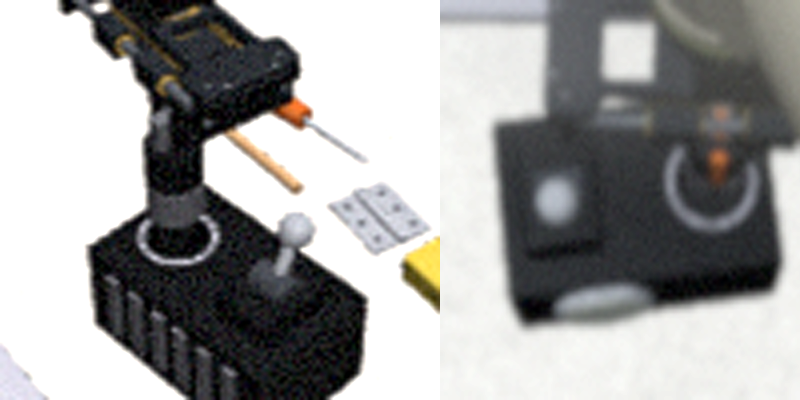

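The left half shows the battery foot over the ring at about (178,235). The right half shows the ring at (712,185), half hidden by the gripper. I'll measure battery-to-ring in the same cameras, so that calibration bias cancels.

```bash
python3 - <<'E'
from h import *
from scipy.optimize import least_squares
def circ(q,r0=None,x0=None):
    x0=q.mean(0) if x0 is None else x0
    if r0: f=lambda p:np.hypot(q[:,0]-p[0],q[:,1]-p[1])-r0; s=least_squares(f,x0,loss="soft_l1",f_scale=.001)
    else: f=lambda p:np.hypot(q[:,0]-p[0],q[:,1]-p[1])-p[2]; s=least_squares(f,[*x0,.025],loss="soft_l1",f_scale=.001)
    return s.x.round(4),np.sqrt((s.fun**2).mean()).round(4)
for c in("scene","top"):
    for n in("0","3"):
        im=cv2.imread(f"pics/{c}{n}.png");d=np.load(f"pics/{c}{n}.npy")
        g=im.max(2).astype(int);v,u=np.indices(g.shape)
        ci=r.camera_info(c)
        W=np.array([px2w(c,(a,b),z=.085) for a,b in zip(u.ravel(),v.ravel())]).reshape(*g.shape,3)
        rr=np.hypot(W[...,0]-.6215,W[...,1]-.003);ann=(rr>.017)&(rr<.034)
        k=ann&(g>np.percentile(g[ann],70));k&=(im.max(2).astype(int)-im.min(2)<40)
        if n=="3" and c=="top": continue
        if n=="3": k&=(W[...,0]>.6215)  # unobstructed near side only
        q=W[k][:,:2];print(c,n,"ring",k.sum(),circ(q,None,np.array([.6215,.003])))
        w=g[k]*1.0
    d=np.load(f"pics/{c}3.npy");p=cloud(c,d)
    k=(d>0)&(p[...,2]>.122)&(p[...,2]<.172)&(np.hypot(p[...,0]-.621,p[...,1])<.035)
    q=p[k]
    if len(q)>20:print(c,"battery held",len(q),circ(q[:,:2],.022,np.array([.621,0.])),"lowest z",np.sort(p[(d>0)&(np.hypot(p[...,0]-.621,p[...,1])<.03)&(p[...,2]>.1)][:,2])[:4].round(4))
    d=np.load(f"pics/{c}0.npy");p=cloud(c,d)
    k=(d>0)&(p[...,2]>.008)&(p[...,2]<.06)&(np.hypot(p[...,0]-.42,p[...,1]-.297)<.03)
    q=p[k]
    if len(q)>20:print(c,"battery initial",len(q),circ(q[:,:2],.022,np.array([.42,.297])))
    # lamp: visible points at z 0.085 ->edges
E
```

```text
Traceback (most recent call last):
  File "h.py", line 5, in px2w
    ci=r.camera_info(cam);K=np.array(ci["camera_matrix"]);T=np.array(ci["pose"])
ValueError: time passes only in moves, steps and waits
```

```bash
sed -i 's/r.camera_info(cam)/CI(cam)/g; s/^def px2w/import functools\nCI=functools.lru_cache(None)(lambda c:r.camera_info(c))\ndef px2w/' h.py
python3 - <<'E'
from h import *
from scipy.optimize import least_squares
def circ(q,r0=None,x0=None):
    if r0: f=lambda p:np.hypot(q[:,0]-p[0],q[:,1]-p[1])-r0; s=least_squares(f,x0,loss="soft_l1",f_scale=.001)
    else: f=lambda p:np.hypot(q[:,0]-p[0],q[:,1]-p[1])-p[2]; s=least_squares(f,[*x0,.025],loss="soft_l1",f_scale=.001)
    return s.x.round(4),np.sqrt((s.fun**2).mean()).round(4)
for c in("scene","top"):
    for n in("0","3"):
        im=cv2.imread(f"pics/{c}{n}.png")
        g=im.max(2).astype(int);v,u=np.indices(g.shape)
        W=np.array([px2w(c,(a,b),z=.085) for a,b in zip(u.ravel(),v.ravel())]).reshape(*g.shape,3)
        rr=np.hypot(W[...,0]-.6215,W[...,1]-.003);ann=(rr>.017)&(rr<.034)
        k=ann&(g>np.percentile(g[ann],70));k&=(g-im.min(2)<40)
        if n=="3" and c=="top": continue
        if n=="3": k&=(W[...,0]>.6215)
        print(c,n,"ring",k.sum(),circ(W[k][:,:2],None,np.array([.6215,.003])))
    for n,lo,hi,x0 in(("3",.122,.172,(.621,0.)),("0",.008,.06,(.42,.297))):
        d=np.load(f"pics/{c}{n}.npy");p=cloud(c,d)
        k=(d>0)&(p[...,2]>lo)&(p[...,2]<hi)&(np.hypot(p[...,0]-x0[0],p[...,1]-x0[1])<.035)
        if k.sum()>20: print(c,"battery",n,k.sum(),circ(p[k][:,:2],.022,np.array(x0)))
E
```

```text
scene 0 ring 65 (array([0.6215, 0.0021, 0.0277]), np.float64(0.0014))
scene 3 ring 39 (array([0.622 , 0.0025, 0.0272]), np.float64(0.0018))
scene battery 3 191 (array([ 6.222e-01, -6.000e-04]), np.float64(0.0012))
scene battery 0 188 (array([0.4214, 0.2955]), np.float64(0.0009))
top 0 ring 111 (array([0.621 , 0.0042, 0.0277]), np.float64(0.0015))
top battery 3 93 (array([0.6205, 0.0028]), np.float64(0.0006))
top battery 0 80 (array([0.4188, 0.2988]), np.float64(0.0004))
```

Call:
drive_tool --motion '[{"x": 0, "y": 0, "z": 0.002, "rx": 0.0, "ry": 0, "rz": 0, "jaw": 1}, {"x": 0, "y": 0, "z": 0, "rx": 0.15, "ry": 0, "rz": 0, "jaw": 1}, {"x": 0, "y": 0, "z": 0, "rx": 0.15, "ry": 0, "rz": 0, "jaw": 1}, {"x": 0, "y": 0, "z": 0, "rx": 0.15, "ry": 0, "rz": 0, "jaw": 1}, {"x": 0, "y": 0, "z": 0, "rx": 0.15, "ry": 0, "rz": 0, "jaw": 1}]'

```text
t: 10.3
eef_pos: [0.6218, 0.0022, 0.3676]
orientation: [-0.729, 1.444, 0.728]
wrist_force: [0.3, -0.1, -2.8]
finger_gap: 0.0136
```

Call:
drive_tool --motion '[{"x": 0.005, "y": 0, "z": 0, "rx": 0.15, "ry": 0, "rz": 0, "jaw": 1}, {"x": 0.01, "y": 0, "z": 0, "rx": 0, "ry": 0, "rz": 0, "jaw": 1}, {"x": 0.005, "y": 0, "z": 0, "rx": 0, "ry": 0, "rz": 0, "jaw": 1}, {"x": 0, "y": 0, "z": 0, "rx": 0, "ry": 0, "rz": 0, "jaw": 1}, {"x": 0, "y": 0, "z": 0, "rx": 0, "ry": 0, "rz": 0, "jaw": 1}]'

```text
t: 10.8
eef_pos: [0.6217, 0.0018, 0.3467]
orientation: [-0.619, 1.481, 0.62]
wrist_force: [0.5, -0.2, -3.0]
finger_gap: 0.014
```

```bash
cat > st.py <<'E'
from h import *
s=r.observe();M=R.from_rotvec(s["orientation"]).as_matrix()
print("pos",np.round(s["eef_pos"],4),"bat base z",round(s["eef_pos"][2]-.2517,4),"batyaw",round(np.degrees(np.arctan2(-M[1,1],-M[0,1])),1),"tilt",M[:2,0].round(4),"F",np.round(s["wrist_force"],2),"M",np.round(s["moment"],3),"q7",round(s["q"][6],3),"q3",round(s["q"][2],3),"gap",round(s["finger_gap"],4),"t",s["t"])
E
cat > fit.py <<'E'
from h import *
from scipy.optimize import least_squares
z=r.observe()["eef_pos"][2]-.2517
for c in("scene","top"):
    im,d=r.get_image(c);p=cloud(c,d)
    k=(d>0)&(p[...,2]>z+.008)&(p[...,2]<z+.06)&(p[...,2]>.09)&(np.hypot(p[...,0]-.621,p[...,1])<.035)
    q=p[k][:,:2];f=lambda p:np.hypot(q[:,0]-p[0],q[:,1]-p[1])-.022
    print(c,k.sum(),least_squares(f,[.621,.002],loss="soft_l1",f_scale=.001).x.round(4) if k.sum()>10 else'')
E
python3 st.py; python3 fit.py
```

```text
pos [0.6217 0.0018 0.3467] bat base z 0.095 batyaw -44.6 tilt [-0.0002  0.0003] F [ 0.5  -0.2  -3.01] M [ 0.029 -0.17   0.022] q7 0.378 q3 -1.05 gap 0.014 t 10.8
scene 196 [ 0.6225 -0.0008]
top 70 [0.6201 0.0025]
```

Call:
drive_tool --motion '[{"x": 0.003, "y": 0.0016, "z": 0.0016, "rx": 0, "ry": 0, "rz": 0, "jaw": 1}, {"x": 0.004, "y": 0, "z": 0, "rx": 0, "ry": 0, "rz": 0, "jaw": 1}, {"x": 0.003, "y": 0, "z": 0, "rx": 0, "ry": 0, "rz": 0, "jaw": 1}, {"x": 0.001, "y": 0, "z": 0, "rx": 0, "ry": 0, "rz": 0, "jaw": 1}, {"x": 0.001, "y": 0, "z": 0, "rx": 0, "ry": 0, "rz": 0, "jaw": 1}]'

```text
t: 11.4
eef_pos: [0.6217, 0.0041, 0.3346]
orientation: [-0.618, 1.481, 0.618]
wrist_force: [-0.1, 0.4, -2.1]
finger_gap: 0.0137
```

```bash
python3 st.py; python3 fit.py
```

```text
pos [0.6217 0.0041 0.3346] bat base z 0.0829 batyaw -44.7 tilt [-0.0001 -0.0001] F [-0.13  0.36 -2.14] M [ 0.01  -0.152  0.035] q7 0.367 q3 -1.043 gap 0.0137 t 11.4
scene 192 [0.6226 0.0015]
top 59 [0.6201 0.0049]
```

Call:
drive_tool --motion '[{"x": 0.001, "y": 0, "z": 0, "rx": 0, "ry": 0, "rz": 0, "jaw": 1}, {"x": 0.001, "y": 0, "z": 0, "rx": 0, "ry": 0, "rz": 0, "jaw": 1}, {"x": 0.0005, "y": 0, "z": 0, "rx": 0, "ry": 0, "rz": 0, "jaw": 1}, {"x": 0.0005, "y": 0, "z": 0, "rx": 0, "ry": 0, "rz": 0, "jaw": 1}, {"x": 0.0, "y": 0, "z": 0, "rx": 0, "ry": 0, "rz": 0, "jaw": 1}]'

```text
t: 12.0
eef_pos: [0.6217, 0.0041, 0.3317]
orientation: [-0.618, 1.481, 0.617]
wrist_force: [-0.2, 0.2, -2.8]
finger_gap: 0.0139
```

```bash
python3 st.py
```

```text
pos [0.6217 0.0041 0.3317] bat base z 0.08 batyaw -44.7 tilt [-0.     -0.0001] F [-0.18  0.17 -2.78] M [ 0.097 -0.096 -0.015] q7 0.365 q3 -1.041 gap 0.0139 t 12.0
```

Call:
drive_tool --motion '[{"x": 0.0005, "y": 0, "z": 0, "rx": 0, "ry": 0, "rz": 0, "jaw": 1}, {"x": 0.0005, "y": 0, "z": 0, "rx": 0, "ry": 0, "rz": 0, "jaw": 1}, {"x": 0.0005, "y": 0, "z": 0, "rx": 0, "ry": 0, "rz": 0, "jaw": 1}, {"x": 0.0005, "y": 0, "z": 0, "rx": 0, "ry": 0, "rz": 0, "jaw": 1}, {"x": 0.0, "y": 0, "z": 0, "rx": 0, "ry": 0, "rz": 0, "jaw": 1}]'

```text
t: 12.5
eef_pos: [0.6217, 0.0041, 0.3297]
orientation: [-0.618, 1.481, 0.617]
wrist_force: [0.3, -0.9, -3.2]
finger_gap: 0.0138
```

```bash
python3 st.py
```

```text
pos [0.6217 0.0041 0.3297] bat base z 0.078 batyaw -44.7 tilt [-0.0001 -0.0001] F [ 0.27 -0.9  -3.19] M [ 0.032 -0.141 -0.043] q7 0.364 q3 -1.04 gap 0.0138 t 12.5
```

Call:
drive_tool --motion '[{"x": 0.0005, "y": 0, "z": 0, "rx": 0, "ry": 0, "rz": 0, "jaw": 1}, {"x": 0.001, "y": 0, "z": 0, "rx": 0, "ry": 0, "rz": 0, "jaw": 1}, {"x": 0.0015, "y": 0, "z": 0, "rx": 0, "ry": 0, "rz": 0, "jaw": 1}, {"x": 0.002, "y": 0, "z": 0, "rx": 0, "ry": 0, "rz": 0, "jaw": 1}, {"x": 0.001, "y": 0, "z": 0, "rx": 0, "ry": 0, "rz": 0, "jaw": 1}]'

```text
t: 13.0
eef_pos: [0.6216, 0.004, 0.3234]
orientation: [-0.617, 1.481, 0.618]
wrist_force: [-0.1, -0.0, -2.4]
finger_gap: 0.0138
```

```bash
python3 st.py
```

```text
pos [0.6216 0.004  0.3234] bat base z 0.0717 batyaw -44.7 tilt [-0.0003 -0.0001] F [-0.07 -0.05 -2.44] M [ 0.065 -0.17   0.003] q7 0.361 q3 -1.037 gap 0.0138 t 13.0
```

Call:
drive_tool --motion '[{"x": 0.002, "y": 0, "z": 0, "rx": 0, "ry": 0, "rz": 0, "jaw": 1}, {"x": 0.002, "y": 0, "z": 0, "rx": 0, "ry": 0, "rz": 0, "jaw": 1}, {"x": 0.002, "y": 0, "z": 0, "rx": 0, "ry": 0, "rz": 0, "jaw": 1}, {"x": 0.0015, "y": 0, "z": 0, "rx": 0, "ry": 0, "rz": 0, "jaw": 1}, {"x": 0.001, "y": 0, "z": 0, "rx": 0, "ry": 0, "rz": 0, "jaw": 1}]'

```text
t: 13.5
eef_pos: [0.6217, 0.0041, 0.3153]
orientation: [-0.618, 1.481, 0.617]
wrist_force: [-0.6, -0.3, -0.5]
finger_gap: 0.014
```

```bash
python3 st.py
```

```text
pos [0.6217 0.0041 0.3153] bat base z 0.0636 batyaw -44.7 tilt [ 0.0002 -0.0001] F [-0.6  -0.31 -0.53] M [0.016 0.096 0.003] q7 0.356 q3 -1.032 gap 0.014 t 13.5
```

Call:
drive_tool --motion '[{"x": 0.001, "y": 0, "z": 0, "rx": 0, "ry": 0, "rz": 0, "jaw": 1}, {"x": 0, "y": 0, "z": 0, "rx": -0.07, "ry": 0, "rz": 0, "jaw": 1}, {"x": 0, "y": 0, "z": 0, "rx": -0.07, "ry": 0, "rz": 0, "jaw": 1}, {"x": 0, "y": 0, "z": 0, "rx": 0, "ry": 0, "rz": 0, "jaw": 1}, {"x": 0, "y": 0, "z": 0, "rx": 0, "ry": 0, "rz": 0, "jaw": 1}]'

```text
t: 14.0
eef_pos: [0.6216, 0.0039, 0.314]
orientation: [-0.724, 1.447, 0.724]
wrist_force: [-0.8, 0.5, -3.4]
finger_gap: 0.0138
```

```bash
python3 st.py
```

```text
pos [0.6216 0.0039 0.314 ] bat base z 0.0623 batyaw -36.8 tilt [-0.0003 -0.0001] F [-0.76  0.45 -3.38] M [ 0.059 -0.215 -0.022] q7 0.482 q3 -1.057 gap 0.0138 t 14.0
```

Call:
drive_tool --motion '[{"x": 0.001, "y": 0, "z": 0, "rx": -0.01, "ry": 0, "rz": 0, "jaw": 1}, {"x": 0.001, "y": 0, "z": 0, "rx": 0, "ry": 0, "rz": 0, "jaw": 1}, {"x": 0.001, "y": 0, "z": 0, "rx": 0, "ry": 0, "rz": 0, "jaw": 1}, {"x": 0, "y": 0, "z": 0, "rx": 0, "ry": 0, "rz": 0, "jaw": 1}, {"x": 0, "y": 0, "z": 0, "rx": 0, "ry": 0, "rz": 0, "jaw": 1}]'

```text
t: 14.5
eef_pos: [0.6217, 0.0041, 0.3112]
orientation: [-0.733, 1.444, 0.733]
wrist_force: [0.5, 1.0, -3.2]
finger_gap: 0.0139
```

```bash
python3 st.py
```

```text
pos [0.6217 0.0041 0.3112] bat base z 0.0595 batyaw -36.2 tilt [-0.0001 -0.0001] F [ 0.5   0.96 -3.19] M [ 0.016 -0.166  0.075] q7 0.491 q3 -1.057 gap 0.0139 t 14.5
```

Call:
drive_tool --motion '[{"x": 0.001, "y": 0, "z": 0, "rx": 0, "ry": 0, "rz": 0, "jaw": 1}, {"x": 0.001, "y": 0, "z": 0, "rx": 0, "ry": 0, "rz": 0, "jaw": 1}, {"x": 0.001, "y": 0, "z": 0, "rx": 0, "ry": 0, "rz": 0, "jaw": 1}, {"x": 0.001, "y": 0, "z": 0, "rx": 0, "ry": 0, "rz": 0, "jaw": 1}, {"x": 0.001, "y": 0, "z": 0, "rx": 0, "ry": 0, "rz": 0, "jaw": 1}]'

```text
t: 15.0
eef_pos: [0.6217, 0.0041, 0.3061]
orientation: [-0.733, 1.444, 0.733]
wrist_force: [0.5, -0.1, -2.2]
finger_gap: 0.0139
```

```bash
python3 st.py
```

```text
pos [0.6217 0.0041 0.3061] bat base z 0.0544 batyaw -36.1 tilt [-0. -0.] F [ 0.46 -0.1  -2.19] M [ 0.069 -0.169  0.034] q7 0.489 q3 -1.054 gap 0.0139 t 15.0
```

Call:
drive_tool --motion '[{"x": 0.002, "y": 0, "z": 0, "rx": 0, "ry": 0, "rz": 0, "jaw": 1}, {"x": 0.002, "y": 0, "z": 0, "rx": 0, "ry": 0, "rz": 0, "jaw": 1}, {"x": 0.003, "y": 0, "z": 0, "rx": 0, "ry": 0, "rz": 0, "jaw": 1}, {"x": 0.002, "y": 0, "z": 0, "rx": 0, "ry": 0, "rz": 0, "jaw": 1}, {"x": 0.001, "y": 0, "z": 0, "rx": 0, "ry": 0, "rz": 0, "jaw": 1}]'

```text
t: 15.5
eef_pos: [0.6216, 0.0041, 0.2959]
orientation: [-0.733, 1.444, 0.733]
wrist_force: [0.5, 0.1, -3.5]
finger_gap: 0.0141
```

```bash
python3 st.py
```

```text
pos [0.6216 0.0041 0.2959] bat base z 0.0442 batyaw -36.1 tilt [-0.0004 -0.0001] F [ 0.5   0.11 -3.49] M [ 0.058 -0.133  0.048] q7 0.483 q3 -1.048 gap 0.0141 t 15.5
```

Call:
drive_tool --motion '[{"x": 0.001, "y": 0, "z": 0, "rx": 0, "ry": 0, "rz": 0, "jaw": 1}, {"x": 0.001, "y": 0, "z": 0, "rx": 0, "ry": 0, "rz": 0, "jaw": 1}, {"x": 0.001, "y": 0, "z": 0, "rx": 0, "ry": 0, "rz": 0, "jaw": 1}, {"x": 0.0005, "y": 0, "z": 0, "rx": 0, "ry": 0, "rz": 0, "jaw": 1}, {"x": 0, "y": 0, "z": 0, "rx": 0, "ry": 0, "rz": 0, "jaw": 1}]'

```text
t: 16.0
eef_pos: [0.6217, 0.0041, 0.2927]
orientation: [-0.733, 1.444, 0.733]
wrist_force: [-0.8, 0.1, -2.5]
finger_gap: 0.0136
```

```bash
python3 st.py
```

```text
pos [0.6217 0.0041 0.2927] bat base z 0.041 batyaw -36.1 tilt [-0.0001 -0.0001] F [-0.83  0.11 -2.48] M [ 0.012 -0.145  0.067] q7 0.481 q3 -1.045 gap 0.0136 t 16.0
```

Call:
drive_tool --motion '[{"x": 0.0004, "y": 0, "z": 0, "rx": 0, "ry": 0, "rz": 0, "jaw": 1}, {"x": 0.0003, "y": 0, "z": 0, "rx": 0, "ry": 0, "rz": 0, "jaw": 1}, {"x": 0.0003, "y": 0, "z": 0, "rx": 0, "ry": 0, "rz": 0, "jaw": 1}, {"x": 0.0002, "y": 0, "z": 0, "rx": 0, "ry": 0, "rz": 0, "jaw": 1}, {"x": 0, "y": 0, "z": 0, "rx": 0, "ry": 0, "rz": 0, "jaw": 1}]'

```text
t: 16.5
eef_pos: [0.6217, 0.0041, 0.2918]
orientation: [-0.733, 1.443, 0.733]
wrist_force: [-1.7, -0.1, 0.4]
finger_gap: 0.0142
```

```bash
python3 st.py
```

```text
pos [0.6217 0.0041 0.2918] bat base z 0.0401 batyaw -36.1 tilt [ 0.0002 -0.0002] F [-1.69 -0.09  0.41] M [-0.107  0.146  0.013] q7 0.48 q3 -1.045 gap 0.0142 t 16.5
```

Call:
drive_tool --motion '[{"x": 0.0003, "y": 0, "z": 0, "rx": 0, "ry": 0, "rz": 0, "jaw": 1}, {"x": 0.0002, "y": 0, "z": 0, "rx": 0, "ry": 0, "rz": 0, "jaw": 1}, {"x": 0, "y": 0, "z": 0, "rx": 0, "ry": 0, "rz": 0, "jaw": 1}, {"x": 0, "y": 0, "z": 0, "rx": 0, "ry": 0, "rz": 0, "jaw": 1}, {"x": 0, "y": 0, "z": 0, "rx": 0, "ry": 0, "rz": 0, "jaw": 1}]'

```text
t: 17.0
eef_pos: [0.6218, 0.0042, 0.2918]
orientation: [-0.734, 1.443, 0.733]
wrist_force: [-3.1, -0.9, 6.0]
finger_gap: 0.0137
```

```bash
python3 st.py
```

```text
pos [0.6218 0.0042 0.2918] bat base z 0.0401 batyaw -36.1 tilt [ 0.0006 -0.0003] F [-3.14 -0.88  5.96] M [-0.108  0.675 -0.006] q7 0.48 q3 -1.045 gap 0.0137 t 17.0
```

Call:
drive_tool --motion '[{"x": -0.0003, "y": 0, "z": 0, "rx": 0, "ry": 0, "rz": 0, "jaw": 1}, {"x": 0, "y": 0, "z": 0, "rx": 0, "ry": 0, "rz": 0, "jaw": 0.2}, {"x": 0, "y": 0, "z": 0, "rx": 0, "ry": 0, "rz": 0, "jaw": 0.2}, {"x": 0, "y": 0, "z": 0, "rx": 0, "ry": 0, "rz": 0, "jaw": 0.2}, {"x": 0, "y": 0, "z": 0, "rx": 0, "ry": 0, "rz": 0, "jaw": 0.2}]'

```text
t: 17.5
eef_pos: [0.6217, 0.0041, 0.2912]
orientation: [-0.733, 1.444, 0.733]
wrist_force: [0.2, -0.4, 0.4]
finger_gap: 0.0331
```

Call:
drive_tool --motion '[{"x": -0.01, "y": 0, "z": 0, "rx": 0, "ry": 0, "rz": 0, "jaw": 0.2}, {"x": -0.03, "y": 0, "z": 0, "rx": 0, "ry": 0, "rz": 0, "jaw": 0.2}, {"x": -0.05, "y": 0, "z": 0, "rx": 0, "ry": 0, "rz": 0, "jaw": 0.2}, {"x": -0.03, "y": 0, "z": 0, "rx": 0, "ry": 0, "rz": 0, "jaw": 0.2}, {"x": 0, "y": 0, "z": 0, "rx": 0, "ry": 0, "rz": 0, "jaw": 0.2}]'

```text
t: 18.0
eef_pos: [0.6222, 0.0051, 0.4169]
orientation: [-0.735, 1.437, 0.73]
wrist_force: [0.1, 0.9, 0.1]
finger_gap: 0.035
```

```bash
python3 st.py; python3 - <<'E'
from h import *
im,d=r.get_image("scene");np.save("pics/s4.npy",d);p=cloud("scene",d)
cv2.imwrite("pics/s4.png",np.clip(cv2.resize(im[160:270,190:300],(600,600),interpolation=cv2.INTER_CUBIC)*1.5,0,255).astype(np.uint8))
k=(d>0)&(np.hypot(p[...,0]-.621,p[...,1]-.003)<.02)&(p[...,2]<.15);print("fin top z",np.sort(p[k][:,2])[-25:].round(4))
t=(d>0)&(p[...,2]>.13)&(p[...,2]<.17)&(np.hypot(p[...,0]-.59,p[...,1]-.103)<.03);q=p[t]
from scipy.optimize import least_squares
print("ball",t.sum(),least_squares(lambda c:np.linalg.norm(q-c,axis=1)-.013,[.588,.1,.146],loss="soft_l1",f_scale=.001).x.round(4))
for c in("0",):
    d=np.load("pics/top0.npy");p=cloud("top",d);t=(d>0)&(p[...,2]>.13)&(p[...,2]<.17)&(np.hypot(p[...,0]-.585,p[...,1]-.101)<.03);q=p[t]
    print("top0",least_squares(lambda c:np.linalg.norm(q-c,axis=1)-.013,[.588,.1,.146],loss="soft_l1",f_scale=.001).x.round(4))
E
```

```text
pos [0.6222 0.0051 0.4169] bat base z 0.1652 batyaw -36.1 tilt [0.0072 0.0004] F [0.07 0.92 0.14] M [ 0.069 -0.14  -0.004] q7 0.541 q3 -1.11 gap 0.035 t 18.0
fin top z [0.1298 0.1298 0.13   0.1301 0.1302 0.1302 0.1303 0.1304 0.1304 0.1305
 0.1307 0.1308 0.1309 0.131  0.1311 0.1311 0.1312 0.1313 0.1315 0.1316
 0.1317 0.1319 0.1319 0.1322 0.133 ]
ball 78 [0.5896 0.0982 0.1463]
top0 [0.5867 0.1014 0.1481]
```

View pics/s4.png

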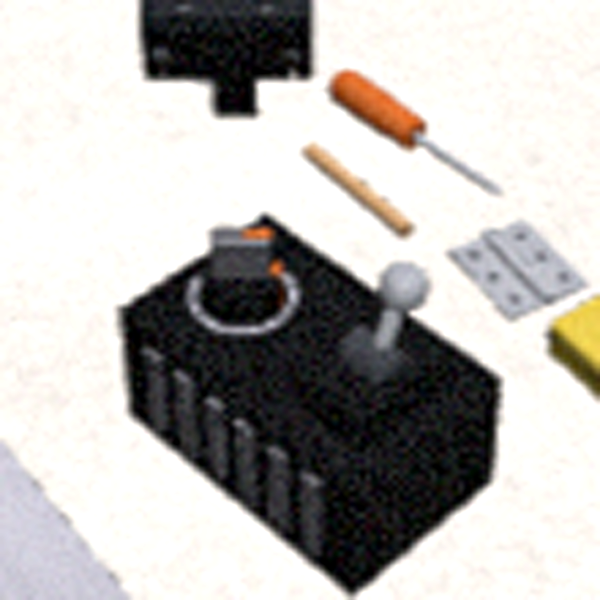

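The fin top is at 0.131 m, so the battery is fully home with its orange marks toward (265,240). The toggle ball at (405,287) is still on the off side. Next I'll move behind the ball with the fingers closed.

Call:
drive_tool --motion '[{"x": 0, "y": 0.035, "z": 0.011, "rx": 0, "ry": 0, "rz": 0, "jaw": 1}, {"x": 0, "y": 0.035, "z": 0.011, "rx": 0, "ry": 0, "rz": 0, "jaw": 1}, {"x": 0, "y": 0.04, "z": 0.0124, "rx": 0, "ry": 0, "rz": 0, "jaw": 1}, {"x": 0, "y": 0, "z": 0, "rx": -0.14, "ry": 0, "rz": 0, "jaw": 1}, {"x": 0, "y": 0, "z": 0, "rx": -0.14, "ry": 0, "rz": 0, "jaw": 1}]'

```text
t: 18.55
eef_pos: [0.5521, 0.0979, 0.4109]
orientation: [-0.954, 1.353, 0.952]
wrist_force: [0.0, -0.8, -0.8]
finger_gap: 0.0041
```

Call:
drive_tool --motion '[{"x": 0, "y": 0, "z": 0, "rx": -0.15, "ry": 0, "rz": 0, "jaw": 1}, {"x": 0, "y": 0, "z": 0, "rx": -0.15, "ry": 0, "rz": 0, "jaw": 1}, {"x": 0, "y": 0, "z": 0, "rx": -0.15, "ry": 0, "rz": 0, "jaw": 1}, {"x": 0, "y": 0, "z": 0, "rx": 0, "ry": 0, "rz": 0, "jaw": 1}, {"x": 0, "y": 0, "z": 0, "rx": 0, "ry": 0, "rz": 0, "jaw": 1}]'

```text
t: 19.05
eef_pos: [0.553, 0.0966, 0.4107]
orientation: [-1.278, 1.163, 1.28]
wrist_force: [0.2, -0.9, -0.0]
finger_gap: 0.0006
```

```bash
python3 st.py
```

```text
pos [0.553  0.0966 0.4107] bat base z 0.159 batyaw 5.4 tilt [-0.001   0.0003] F [ 0.24 -0.95 -0.04] M [ 0.077 -0.15  -0.006] q7 1.05 q3 -1.339 gap 0.0006 t 19.05
```

Call:
drive_tool --motion '[{"x": 0.02, "y": 0.005, "z": 0, "rx": 0, "ry": 0, "rz": 0, "jaw": 1}, {"x": 0.03, "y": 0, "z": 0, "rx": 0, "ry": 0, "rz": 0, "jaw": 1}, {"x": 0.03, "y": 0, "z": 0, "rx": 0, "ry": 0, "rz": 0, "jaw": 1}, {"x": 0.009, "y": 0, "z": 0, "rx": 0, "ry": 0, "rz": 0, "jaw": 1}, {"x": 0, "y": 0, "z": 0, "rx": 0, "ry": 0, "rz": 0, "jaw": 1}]'

```text
t: 19.55
eef_pos: [0.5479, 0.0962, 0.3216]
orientation: [-1.28, 1.163, 1.282]
wrist_force: [0.0, -0.1, 0.1]
finger_gap: 0.0005
```

```bash
python3 st.py
```

```text
pos [0.5479 0.0962 0.3216] bat base z 0.0699 batyaw 5.6 tilt [-0.0019 -0.0004] F [ 0.01 -0.1   0.08] M [ 0.116 -0.156 -0.022] q7 1.0 q3 -1.277 gap 0.0005 t 19.55
```

Call:
drive_tool --motion '[{"x": 0, "y": -0.01, "z": 0, "rx": 0, "ry": 0, "rz": 0, "jaw": 1}, {"x": 0, "y": -0.01, "z": 0, "rx": 0, "ry": 0, "rz": 0, "jaw": 1}, {"x": 0, "y": -0.01, "z": 0, "rx": 0, "ry": 0, "rz": 0, "jaw": 1}, {"x": 0, "y": -0.01, "z": 0, "rx": 0, "ry": 0, "rz": 0, "jaw": 1}, {"x": 0, "y": -0.01, "z": 0, "rx": 0, "ry": 0, "rz": 0, "jaw": 1}]'

```text
t: 20.05
eef_pos: [0.599, 0.1014, 0.3225]
orientation: [-1.282, 1.16, 1.282]
wrist_force: [-1.4, -0.2, 0.5]
finger_gap: 0.0005
```

```bash
python3 st.py; cat > ball.py <<'E'
from h import *
from scipy.optimize import least_squares
im,d=r.get_image("scene");p=cloud("scene",d)
g=im.min(2)
t=(d>0)&(g>60)&(p[...,2]>.125)&(p[...,2]<.17)&(np.hypot(p[...,0]-.611,p[...,1]-.1)<.05);q=p[t]
c=least_squares(lambda c:np.linalg.norm(q-c,axis=1)-.013,q.mean(0)-[0,0,.006],loss="soft_l1",f_scale=.001).x
print("ball",t.sum(),c.round(4),"lamp x",((c[0]-.6112)*.9945+(c[1]-.101)*.1045).round(4))
E
python3 ball.py
```

```text
pos [0.599  0.1014 0.3225] bat base z 0.0708 batyaw 5.7 tilt [0.0004 0.0002] F [-1.43 -0.19  0.49] M [0.018 0.256 0.008] q7 1.007 q3 -1.204 gap 0.0005 t 20.05
ball 71 [0.6208 0.1029 0.1501] lamp x 0.0098
```

Call:
drive_tool --motion '[{"x": 0, "y": -0.004, "z": 0, "rx": 0, "ry": 0, "rz": 0, "jaw": 1}, {"x": 0, "y": -0.003, "z": 0, "rx": 0, "ry": 0, "rz": 0, "jaw": 1}, {"x": 0, "y": -0.002, "z": 0, "rx": 0, "ry": 0, "rz": 0, "jaw": 1}, {"x": 0, "y": -0.001, "z": 0, "rx": 0, "ry": 0, "rz": 0, "jaw": 1}, {"x": 0, "y": 0, "z": 0, "rx": 0, "ry": 0, "rz": 0, "jaw": 1}]'

```text
t: 20.6
eef_pos: [0.6078, 0.1022, 0.3222]
orientation: [-1.282, 1.161, 1.282]
wrist_force: [-0.5, -0.2, -0.9]
finger_gap: 0.0003
```

```bash
python3 st.py; python3 ball.py
```

```text
pos [0.6078 0.1022 0.3222] bat base z 0.0705 batyaw 5.7 tilt [-0.0002 -0.    ] F [-0.54 -0.24 -0.92] M [ 0.124  0.158 -0.009] q7 1.009 q3 -1.193 gap 0.0003 t 20.6
ball 71 [0.6292 0.104  0.1465] lamp x 0.0182
```

Call:
drive_tool --motion '[{"x": 0, "y": -0.001, "z": 0, "rx": 0, "ry": 0, "rz": 0, "jaw": 1}, {"x": 0, "y": -0.001, "z": 0, "rx": 0, "ry": 0, "rz": 0, "jaw": 1}, {"x": 0, "y": -0.001, "z": 0, "rx": 0, "ry": 0, "rz": 0, "jaw": 1}, {"x": 0, "y": 0, "z": 0, "rx": 0, "ry": 0, "rz": 0, "jaw": 1}, {"x": 0, "y": 0, "z": 0, "rx": 0, "ry": 0, "rz": 0, "jaw": 1}]'

```text
t: 21.15
eef_pos: [0.6095, 0.1027, 0.3221]
orientation: [-1.281, 1.165, 1.285]
wrist_force: [-12.4, -3.8, 4.0]
finger_gap: 0.0003
```

```bash
python3 st.py; python3 ball.py
```

```text
pos [0.6095 0.1027 0.3221] bat base z 0.0704 batyaw 5.7 tilt [-0.0044 -0.0017] F [-12.4   -3.77   4.05] M [-0.468  2.711  0.003] q7 1.01 q3 -1.19 gap 0.0003 t 21.15
ball 69 [0.6298 0.1041 0.1459] lamp x 0.0189
```

End stop reached (12 N, ball moved no further). I'm backing off and lifting.

Call:
drive_tool --motion '[{"x": 0, "y": 0.005, "z": 0, "rx": 0, "ry": 0, "rz": 0, "jaw": 1}, {"x": 0, "y": 0.015, "z": 0, "rx": 0, "ry": 0, "rz": 0, "jaw": 1}, {"x": -0.02, "y": 0.01, "z": 0, "rx": 0, "ry": 0, "rz": 0, "jaw": 1}, {"x": -0.04, "y": 0, "z": 0, "rx": 0, "ry": 0, "rz": 0, "jaw": 1}, {"x": -0.04, "y": 0, "z": 0, "rx": 0, "ry": 0, "rz": 0, "jaw": 1}]'

```text
t: 21.7
eef_pos: [0.5807, 0.0993, 0.4237]
orientation: [-1.282, 1.161, 1.281]
wrist_force: [0.8, 0.2, 0.2]
finger_gap: 0.0004
```

Call:
drive_tool --motion '[{"x": -0.02, "y": 0, "z": 0, "rx": 0, "ry": 0, "rz": 0, "jaw": 1}, {"x": 0, "y": 0, "z": 0, "rx": 0, "ry": 0, "rz": 0, "jaw": 1}, {"x": 0, "y": 0, "z": 0, "rx": 0, "ry": 0, "rz": 0, "jaw": 1}, {"x": 0, "y": 0, "z": 0, "rx": 0, "ry": 0, "rz": 0, "jaw": 1}, {"x": 0, "y": 0, "z": 0, "rx": 0, "ry": 0, "rz": 0, "jaw": 1}]'

```text
t: 22.2
eef_pos: [0.5809, 0.0993, 0.4413]
orientation: [-1.282, 1.162, 1.283]
wrist_force: [0.2, -0.1, -0.9]
finger_gap: 0.0006
```

```bash
python3 st.py; python3 ball.py; python3 - <<'E'
from h import *
im,d=r.get_image("scene");p=cloud("scene",d)
cv2.imwrite("pics/s5.png",np.clip(cv2.resize(im[130:330,150:420],(800,593),interpolation=cv2.INTER_CUBIC)*1.3,0,255).astype(np.uint8))
k=(d>0)&(np.hypot(p[...,0]-.621,p[...,1]-.003)<.02)&(p[...,2]<.15);print("fin top z",np.sort(p[k][:,2])[-20:].mean().round(4))
a=cv2.imread("pics/scene0.png").astype(int);df=(abs(im.astype(int)-a).max(2)>70).astype(np.uint8)
n,_,s,c=cv2.connectedComponentsWithStats(df);print([(s[i].tolist(),c[i].round().tolist()) for i in range(1,n) if s[i][4]>12])
E
```

```text
pos [0.5809 0.0993 0.4413] bat base z 0.1896 batyaw 5.7 tilt [-0.0013 -0.0003] F [ 0.18 -0.07 -0.85] M [ 0.064 -0.138 -0.054] q7 1.065 q3 -1.3 gap 0.0006 t 22.2
ball 69 [0.6307 0.1036 0.1455] lamp x 0.0196
fin top z 0.1313
[([222, 0, 10, 17, 106], [227.0, 7.0]), ([242, 0, 3, 10, 15], [244.0, 4.0]), ([282, 0, 9, 5, 39], [286.0, 2.0]), ([291, 0, 10, 39, 228], [295.0, 16.0]), ([251, 9, 5, 19, 49], [253.0, 17.0]), ([261, 9, 10, 20, 116], [267.0, 19.0]), ([274, 10, 12, 22, 127], [280.0, 20.0]), ([256, 13, 5, 16, 37], [258.0, 21.0]), ([225, 17, 9, 8, 42], [229.0, 21.0]), ([300, 16, 10, 11, 53], [304.0, 22.0]), ([383, 21, 10, 13, 80], [388.0, 27.0]), ([213, 25, 35, 48, 597], [230.0, 46.0]), ([243, 24, 4, 19, 50], [244.0, 33.0]), ([297, 28, 10, 32, 170], [301.0, 41.0]), ([332, 29, 26, 15, 123], [342.0, 36.0]), ([381, 34, 17, 19, 210], [389.0, 44.0]), ([270, 43, 18, 23, 181], [280.0, 57.0]), ([262, 48, 6, 13, 36], [265.0, 55.0]), ([379, 49, 19, 10, 44], [390.0, 54.0]), ([345, 62, 6, 11, 30], [348.0, 68.0]), ([253, 64, 4, 12, 18], [254.0, 69.0]), ([232, 79, 78, 104, 4026], [270.0, 132.0]), ([403, 89, 3, 8, 14], [404.0, 92.0]), ([357, 112, 3, 7, 14], [358.0, 115.0]), ([351, 116, 3, 13, 24], [352.0, 121.0]), ([232, 202, 8, 3, 18], [236.0, 203.0]), ([260, 210, 8, 7, 26], [263.0, 213.0]), ([249, 216, 9, 7, 46], [253.0, 219.0]), ([342, 239, 20, 30, 388], [352.0, 254.0])]
```

View pics/s5.png

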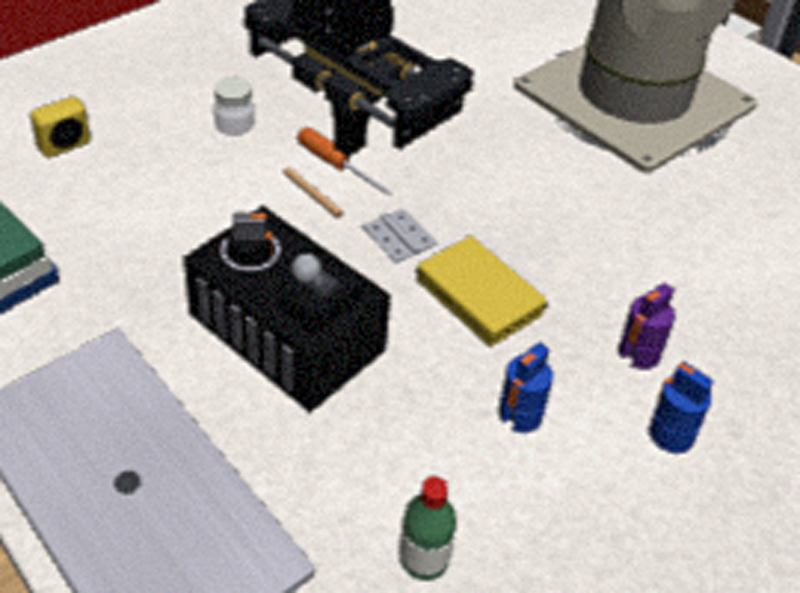

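The battery fin stands in the well at (250,235), the ball leans to the far side at (306,268), and everything else is unmoved. I'm handing in.

```bash
python3 -c "
from station import r
print(r.close_job())"
```

```text
the job is handed in; nothing more can be done
None
```

The battery is seated fully home in the lamp's well, the toggle is on, and the job is handed in at about 22 s of the 67 s allowed.

- **Battery:** I lowered it into the well until it touched the key with about 2–3 N, then turned it one 8° step. The key force dropped away at about −36° in world axes, roughly −42° relative to the lamp. It then slid down with no noticeable resistance and met the floor. The highest reading while pressing on the floor was about 9 N above the hanging-weight reading. After release the fin top measured 0.131 m, which is exactly the fully-home height.
- **Toggle:** I pushed the ball to its end stop, where the wrist force reached about 13 N, and backed off. The ball stayed on the +x side, at a measured lamp x of about +20 mm where 21.6 mm was expected, within camera error.
- **Other things:** The final image matched the first one everywhere except at the arm, the battery and the toggle. The gripper was clear and touching nothing.
- **Disagreement between checks:** The two cameras differed by 2–3 mm in absolute position. I aligned the battery to the well by the difference measured within each camera, and insertion needed no correction.

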